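# Clamp a power module on the cold plate until the torque knob clicks

## Robot

A 6-joint arm with a two-finger parallel gripper is mounted at the origin on the work surface. World frame = base frame: x ahead of the robot, y to its left, z up, the work surface at z = 0. Lengths are in mm, angles in rad, forces in N, time in s.
With the tool pointing down it reaches from about 350 to 975 mm from the base axis. Payload 7.1 kg.
Tool frame: the origin (TCP) lies on the centre line of the jaws, within the pads' length; the fingertips stand 11 mm ahead of it and the grasp point (between the pads) lies 8 mm behind it; z points along the fingers, y is the line along which they close (so a half turn about z gives the same grasp; the last joint's range is limited). The gripper opens to 88 mm and grips with 3 to 60 N. Pads are 20 mm wide; open, the fingers measure 115 mm over their backs; the gripper's body (75 mm by 178 mm) begins 61 mm behind the grasp point.
Start: joints at [-1.313, 0.423, 1.63, -0, 1.089, -0.019], TCP at [170.818, -601.187, 233.675] pointing down, gripper open.
Joint ranges: [-3, 3], [-0.9, 2.11], [0.09, 2.58], [-1.31, 4.45], [0.11, 2.69], [-2.54, 2.54]. Speed limits (rad/s): [2.39, 2.39, 3.01, 3.14, 3.14, 3.14].

## Interface

Orientations are given as a unit quaternion [x, y, z, w].
In Python, from bench import monitor, cams, env, finder gives the robot as it stands.
- The arm moves only by the tool arm_command, never from a script. Its argument "targets" is a list of rows, each a list of 5 numbers: the shift along the tool's x, y, z in m, then the turn about the tool's z in degrees, then the opening, from -1 (shut) to 1 (fully open). In form: [[tx, ty, tz, roll, grip], ...]. A call has 1 to 20 rows; each row shifts and turns the commanded pose from where the row before left it, along the tool's axes as they then stand; what a row does not reach is not made up. A row lasts 1/12 s, in which the tool goes at most 41.7 mm and 7.16 degrees, less where a joint would pass 70% of its speed; a pose out of reach is approached as far as the arm can. A call is refused whole if a number of a shift passes 0.0417 or a number of a turn 7.16, either way. A call with a gripper value outside its range is refused whole. The fingers move at their own pace and stop on an object; the grip force is fixed at half the most. Time passes only in rows, so rows that do not move let the fingers close. It gives the time, the measured TCP pose, the force, the opening and the grip force at its end, in the units of the state.
- monitor.observe(): the state, without advancing time (a new reading comes with each control period).
- cams.snapshot(name): name is "scene" or "top" or "wrist"; returns a dict with "image" (420x560x3 uint8, red, green, blue), "z_map" (420x560 float32, mm along the optical axis (not along the pixel's ray), 0 where there is no reading), "fx", "fy", "cx", "cy" (pixels), "origin" and "attitude" of the camera in the world; the wrist camera has in their place "T_tool_cam" (4x4, takes a point from camera to tool coordinates, whose origin is the TCP and whose axes are the flange's). Camera axes: x right, y down, z forward; pixel columns grow to the right and rows downward; lengths in mm; the calibration is good to about 2 mm. A picture is of the moment at which its call begins: read the wrist's pose just before it.
- env.job_done(): hands the job in; it is judged then, once.
Trained networks look in a picture, given as the dict that the camera call returned (one of the last four; its "shot" number tells which), for a name from the list of things; names that differ only in an ending like _2 or _b are one class to them, and where a whole thing is asked for, a point or a joint stands for the part that bears it (a point fixed in the world has none). Each returns a list of dicts, best first, with "p" (0 to 1); they miss things now and then, are a little off and sometimes report something else, mostly with a low value. They report only what shows in the picture. A call takes as long as a camera call. They do not tell look-alikes from the thing itself.
- finder.outline_of(picture, label): "pixels" (420x560 bool, what is visible of it) and "bbox" ([centre column, centre row, width, height] in pixels, round what is visible of it).
- finder.pinpoint(picture, label): "centre" ([column, row] in pixels: a listed point, or the origin of a listed thing).
The state is a dict: "time": time; "joint_pos": joint angles; "joint_velocities": joint speeds; "joint_torque": joint torques, N m; "eef_pos": TCP position; "tcp_rot": TCP orientation; "force": force on the tool from outside, world axes, zero at the start; "moment": the same for the moment, N m; "gripper_width": opening from 0.0 (shut) to 1.0 (fully open); "gripper_force": force on a finger pad.
Only numpy, scipy, OpenCV 4.12 (cv2) and the standard library are available. Lean on these libraries where they do the work, as an engineer would, in place of code of your own. Each camera call takes 0.05 s, during which the arm holds its last target. There are 200 camera calls.

## Task

Clamp the power module for its thermal test: lay it flat between the locating pins of the cold plate, swing the clamp arm over it until it rests against its stop, and turn the torque-limiting knob clockwise until it slips over one click. Stop there, before a second click, let go, and leave the other things on the bench where they are.

Things in the scene. Friction and masses are not known exactly. Their poses are not given: they have to be found in the camera images.
- module: The loose power module: flat black potted brick with a bare metal base, 58 (x) x 37 (y) x 13 mm high, about 75 g, lying base down on the bench. Origin: centre of its underside; x along its length. It fits the nest either way round.
- cold_plate: Fixed bare aluminium plate 200 (x) x 120 (y) x 20 mm high on the bench, origin at the centre of its underside. It carries the nest's eight pins at its -x end, the post of the clamp arm at x = 65 mm, y = 0, and the arm's stop: a steel pin of 8 mm at x = 20, y = 17 mm, top 68 mm above the bench.
- nest (a point): Nest centre, on the plate's top; axes as the plate's; the module's length goes along x, its top then 13 mm above this point. Eight steel pins (6 mm thick, 9 mm tall, the top 4 mm conical) leave 1.5 mm play round the module: at each end two, 11 mm either side of the middle; on each long side two, 23.5 mm either side of the middle, so the middle 40 mm of the long sides is free for fingers.
- swing_arm: Clamp arm: dark steel bar turning level on an upright post. Origin: on the post's axis at bench height; the bar reaches along this body's -x, 26 mm wide, 56 to 72 mm above the bench, its sides bare from 25 to 80 mm out (push there); the post's top is 84 mm up. At 105 mm out a round 36 mm head bears the knob on top and a white foot below. It weighs about 0.95 kg with the knob.
- post (a point): Swing axis of the arm, 80 mm above the bench, 105 mm from the nest along its +x. The arm starts swung 1.2 to 1.9 rad out over the plate's -y side and stays where left (friction 0.12 N m). It closes clockwise seen from above, until the bar meets the stop pin on its +y side: then its x axis is parallel to the nest's and the foot is over the nest. Turning the knob clockwise keeps it there.
- knob_grip (a point): On the knob's upright axis, 98 mm above the bench, moving with the arm. Knurled round aluminium knob, 36 mm across, sides 84 to 112 mm above the bench; it keeps its height. Turned clockwise from above it drives the foot down 12 mm a turn (about 0.2 N m); the foot starts 1.8 to 4.8 mm above the seated module, not told. At about 0.3 N m the knob's clutch slips with a click.
- knob (a joint): How far the knob has slipped round on its screw, rad, clockwise positive: 0 while it drives the screw, 0.52 more with each click (twelve a turn). With the foot bearing on the module the torque climbs over some 0.5 rad to 0.3 N m, falls to nothing as the click goes over its crest (at 0.26; let go before it, it falls back), and climbs again to the next. The screw stays tight when let go.
- tape_roll: Bystander: roll of tape lying flat, 80 mm across, 24 mm high. Origin: centre of its underside. Leave alone.
- screwdriver: Bystander: black-handled screwdriver 170 mm long, lying. Origin: underside, mid-length. Leave alone.
- paste_jar: Bystander: closed jar, 48 mm across, 45 mm high. Origin: centre of its underside. Leave alone.
- parts_bin: Bystander: open blue bin 150 x 100 x 60 mm. Origin: centre of its underside. Leave alone.
Things that resemble listed ones, but are neither listed nor needed, are in the scene too. There is more than one size of the module; the one meant has the size given above.

How it is judged:
By the outcome, as a careful person would: the job done as asked, in the order asked, and still so for the second after the job is handed in, with the robot touching nothing.
It also fails if it takes over 72 s, if anything falls off the work surface, if the arm or the gripper's body presses on something with over 40 N, if the wrist force passes 120 N, or if a joint passes its speed limit or range.

## Working session

There is one attempt and no reset: what is moved stays moved. The work goes in short steps, Python scripts to look and compute and a tool call to move; the robot and the scene stay as the last step left them, time stands still between calls to the robot, and variables do not carry over. Pictures are saved under pics/ and viewed, at most 10 in all, crops included, and the job is handed in when it is done.

Besides the shell and the picture viewer there is one more tool, called after "Call:" as name(argument=value, ...), one argument or row to a line, values as JSON. arm_command: Moves the arm, as the interface text tells. Its arguments: {"type":"object","properties":{"targets":{"type":"array","items":{"type":"array","items":{"type":"number"}}}},"required":["targets"]}

```bash
ls; mkdir -p pics; cat > h.py <<'E'
import numpy as np, cv2
from scipy.spatial.transform import Rotation as R
from bench import monitor, cams, env, finder
def pose(p):
    """camera->world R,t"""
    if 'T_tool_cam' in p:
        s=p['state']; Rt=R.from_quat(s['tcp_rot']).as_matrix(); T=np.array(p['T_tool_cam'])
        return Rt@T[:3,:3], Rt@T[:3,3]+np.array(s['eef_pos'])
    a=np.array(p['attitude'])
    return (R.from_quat(a).as_matrix() if a.size==4 else a.reshape(3,3)), np.array(p['origin'])
def snap(n,save=None):
    s=monitor.observe(); p=cams.snapshot(n); p['state']=s
    if save: cv2.imwrite('pics/'+save,p['image'][:,:,::-1])
    return p
def ray(p,c,r):
    M,t=pose(p); return t, M@np.array([(c-p['cx'])/p['fx'],(r-p['cy'])/p['fy'],1])
def atz(p,c,r,z):
    t,d=ray(p,c,r); return t+d*(z-t[2])/d[2]
def cloud(p,mask=None):
    z=p['z_map']; m=(z>0) if mask is None else (z>0)&mask
    r,c=np.nonzero(m); zz=z[m]; M,t=pose(p)
    return np.c_[(c-p['cx'])/p['fx']*zz,(r-p['cy'])/p['fy']*zz,zz]@M.T+t
E
python3 - <<'E'
from h import *
s=monitor.observe(); print(s)
for n in ['top','scene']:
    p=snap(n,n+'0.png')
    print(n,p['fx'],p['origin'],p['attitude'])
    for l in ['module','cold_plate','nest','swing_arm','post','knob_grip']:
        for f in finder.pinpoint(p,l)[:4]:
            print(l,'pt',round(f['p'],2),np.round(f['centre'],1),np.round(atz(p,*f['centre'],{'nest':20,'post':80,'knob_grip':98}.get(l,0)),1))
    for l in ['module']:
        for f in finder.outline_of(p,l)[:5]:
            c=cloud(p,f['pixels']); z=np.median(c[:,2]); q=c[abs(c[:,2]-z)<4]
            rr=cv2.minAreaRect(q[:,:2].astype(np.float32)); print(l,'ol',round(f['p'],2),np.round(f['bbox']),z,rr)
im=np.vstack([cv2.imread('pics/top0.png'),])
E
```

```text
pics
{'time': 0.0, 'joint_pos': array([-1.31297192e+00,  4.23820357e-01,  1.63066789e+00, -2.35804240e-05,
        1.08859983e+00, -1.90113587e-02]), 'joint_velocities': array([ 0.00093698, -0.00079   ,  0.00043065, -0.00027243, -0.0008522 ,
       -0.00057891]), 'joint_torque': array([ 6.63642641e-04, -5.44619036e+01, -2.73660994e+01,  6.44199201e-02,
        2.29223713e-02, -1.30061762e-04]), 'eef_pos': array([ 170.69804151, -600.68913112,  232.9231618 ]), 'tcp_rot': array([ 9.90434498e-01,  1.37981687e-01, -9.94367432e-05, -7.41140984e-04]), 'force': array([-0.09980447, -0.13918529, -0.50738326]), 'moment': array([-0.00056312,  0.02197732, -0.01518547]), 'gripper_force': 0.0, 'gripper_width': 1.0020091918137495}
top 531.6420682591792 [ 341.09603738   47.5955814  1328.32970511] [ 0.71045232 -0.699401    0.06026432 -0.04963821]
module pt 0.75 [201.  210.9] [556.5 237.4   0. ]
module pt 0.5 [201.  244.2] [472.2 234.1   0. ]
cold_plate pt 0.55 [321.4 205.5] [575.6 -67.1   0. ]
nest pt 0.68 [357.  163.1] [ 682.8 -155.4   20. ]
nest pt 0.6 [324.3 218. ] [540.6 -72.7  20. ]
nest pt 0.43 
[... 744 characters left out ...]
4848 -0.30979798 -0.37848027]
module pt 0.86 [362.6 238.1] [555.6 232.9   0. ]
module pt 0.46 [350.8 216.6] [451.4 235.5   0. ]
cold_plate pt 0.57 [250.9 253.4] [561.9 -59.9   0. ]
cold_plate pt 0.17 [148.3 217.1] [ 340.7 -311.2    0. ]
nest pt 0.75 [242.1 238.6] [522.8 -75.6  20. ]
post pt 0.73 [260.6 243.5] [635.2 -46.4  80. ]
knob_grip pt 0.84 [218.2 251.3] [ 669.7 -145.3   98. ]
module ol 0.75 [364. 237.  24.  18.] 12.994253485754427 ((559.6571655273438, 232.5074462890625), (60.832462310791016, 39.02855682373047), 8.259777069091797)
module ol 0.71 [352. 218.  17.  10.] 9.551817877042026 ((468.4649658203125, 232.9354705810547), (43.865840911865234, 33.636924743652344), 61.311866760253906)
```

View pics/top0.png

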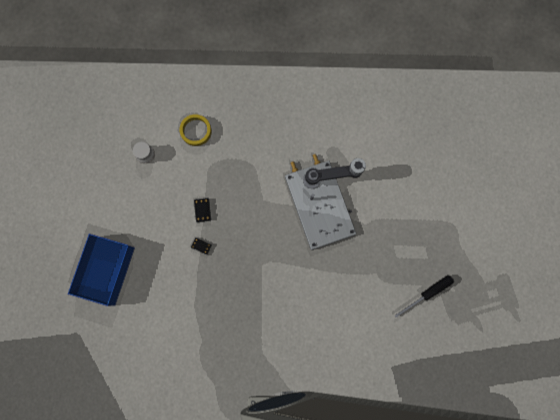

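View pics/scene0.png

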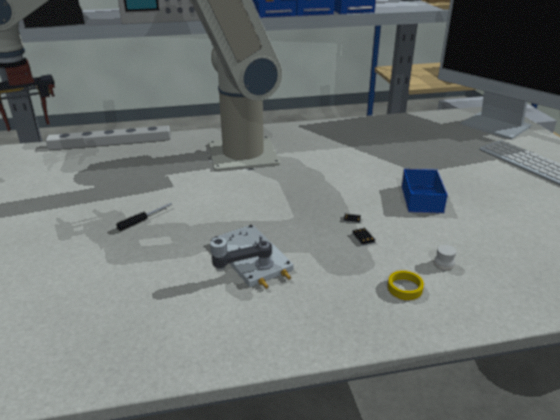

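```bash
python3 - <<'E'
from h import *
p=snap('top')
for l in ['cold_plate','tape_roll','screwdriver','paste_jar','parts_bin','swing_arm']:
    for f in finder.outline_of(p,l)[:2]:
        c=cloud(p,f['pixels']); print(l,round(f['p'],2),np.round(f['bbox']),'med',np.round(np.median(c,axis=0)),'zmax',c[:,2].max().round())
        if l in('cold_plate','swing_arm'):
            z0=20 if l=='cold_plate' else 72
            q=c[abs(c[:,2]-z0)<5]; print(len(q),cv2.minAreaRect(q[:,:2].astype(np.float32)))
# plate top from all points near
c=cloud(p); q=c[(abs(c[:,2]-21)<5)&(abs(c[:,0]-580)<140)&(abs(c[:,1]+65)<110)]
print('plate',len(q),cv2.minAreaRect(q[:,:2].astype(np.float32)),np.median(q[:,2]))
E
```

```text
cold_plate 0.65 [326. 200.  74.  91.] med [585. -66.  22.] zmax 120.0
2988 ((586.4500122070312, -58.10386657714844), (219.8653564453125, 119.9439697265625), 20.063711166381836)
tape_roll 0.69 [197. 130.  36.  35.] med [766. 258.  23.] zmax 34.0
screwdriver 0.97 [425. 296.  56.  41.] med [ 374. -349.   23.] zmax 32.0
parts_bin 0.91 [102. 270.  67.  72.] med [404. 476.   7.] zmax 68.0
swing_arm 0.92 [337. 173.  60.  29.] med [644. -96.  75.] zmax 120.0
422 ((642.2285766601562, -86.97550964355469), (35.799171447753906, 132.52427673339844), 5.965862274169922)
plate 3115 ((589.0640869140625, -59.299163818359375), (224.91551208496094, 123.95156860351562), 20.02726936340332) 20.925650584536925
```

The top view shows the right-size module at px (201,210), with a smaller look-alike at (201,245). The plate is near (323,205), the post at (313,175), and the arm is swung out to the knob at (358,165). The scene view agrees with this. I'll move above the plate for a close look.

Call:
arm_command(
  targets=[
    [0.025,-0.019,-0.003,0,1],
    [0.025,-0.019,-0.003,0,1],
    [0.025,-0.019,-0.003,0,1],
    [0.025,-0.019,-0.003,0,1],
    [0.025,-0.019,-0.003,0,1],
    [0.025,-0.019,-0.003,0,1],
    [0.025,-0.019,-0.003,0,1],
    [0.025,-0.019,-0.003,0,1],
    [0.025,-0.019,-0.003,0,1],
    [0.025,-0.019,-0.003,0,1],
    [0.025,-0.019,-0.003,0,1],
    [0.025,-0.019,-0.003,0,1],
    [0.025,-0.019,-0.003,0,1],
    [0.025,-0.019,-0.003,0,1],
    [0.025,-0.019,-0.003,0,1],
    [0.025,-0.019,-0.003,0,1],
    [0.025,-0.019,-0.003,0,1],
    [0.025,-0.019,-0.003,0,1],
    [0.025,-0.019,-0.003,0,1],
    [0.0,0.0,0,0,1],
  ],
)

```text
time: 2.82
eef_pos: [532.0, -120.7, 291.5]
tcp_rot: [0.99, 0.14, 0.001, -0.0]
force: [-0.3, -0.3, 0.0]
gripper_width: 0.995
gripper_force: 0.0
```

```bash
python3 - <<'E'
from h import *
p=snap('wrist','w1.png'); print(np.round(p['T_tool_cam'],3),p['fx'],p['state']['eef_pos'],p['state']['time'])
for l in ['module','cold_plate','nest','swing_arm','post','knob_grip']:
    for f in finder.pinpoint(p,l)[:4]:
        print(l,'pt',round(f['p'],2),np.round(f['centre'],1),np.round(atz(p,*f['centre'],{'nest':20,'post':80,'knob_grip':98}.get(l,0)),1))
c=cloud(p); q=c[(abs(c[:,2]-20)<4)]
print('plate',len(q),cv2.minAreaRect(q[:,:2].astype(np.float32)),np.median(q[:,2]))
E
```

```text
[[ 0.0000e+00 -9.5200e-01 -3.0700e-01  8.4044e+01]
 [ 1.0000e+00  1.0000e-03 -1.0000e-03 -7.1000e-02]
 [ 1.0000e-03 -3.0700e-01  9.5200e-01 -1.5059e+02]
 [ 0.0000e+00  0.0000e+00  0.0000e+00  1.0000e+00]] 341.1161798123146 [ 532.04393273 -120.74079673  291.4816678 ] 2.8167
cold_plate pt 0.58 [244.3 122.7] [578.4 -64.7   0. ]
nest pt 0.82 [242.7 160.5] [535.4 -75.6  20. ]
swing_arm pt 0.86 [238.   68.8] [637.1 -41.8   0. ]
post pt 0.77 [225.7  64.4] [633.2 -39.4  80. ]
knob_grip pt 0.56 [336.4  73.9] [ 652.9 -144.    98. ]
plate 14271 ((494.4066467285156, -145.92752075195312), (468.14508056640625, 192.38284301757812), 46.3669319152832) 19.446656615350776
```

View pics/w1.png

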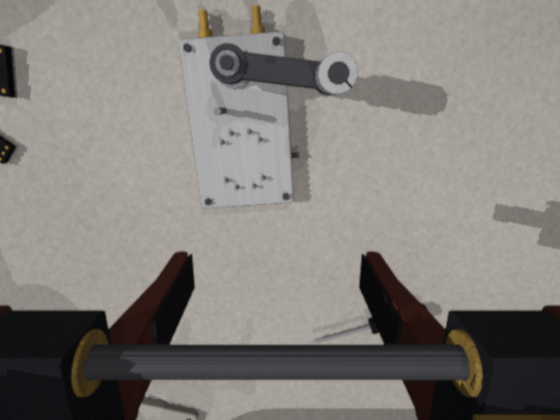

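The wrist view shows all eight pins around (243,160) px, the stop pin at (220,110), the post at (228,63) and the knob at (337,73). I'll go lower to fit the pins.

Call:
arm_command(
  targets=[
    [-0.005,-0.008,0.027,-2,1],
    [-0.005,-0.008,0.028,-2,1],
    [-0.005,-0.008,0.028,0,1],
    [-0.004,-0.009,0.028,0,1],
    [-0.004,-0.009,0.029,0,1],
    [0,0,0,0,1],
    [0,0,0,0,1],
  ],
)

```text
time: 3.75
eef_pos: [492.7, -92.0, 150.1]
tcp_rot: [0.985, 0.172, -0.001, -0.001]
force: [0.8, 0.6, 0.2]
gripper_width: 1.002
gripper_force: 0.0
```

```bash
python3 - <<'E'
from h import *
p=snap('wrist','w2.png'); print(p['state']['eef_pos'],p['state']['tcp_rot'])
for l in ['nest','post','knob_grip','swing_arm']:
    for f in finder.pinpoint(p,l)[:2]:
        print(l,'pt',round(f['p'],2),np.round(f['centre'],1),np.round(atz(p,*f['centre'],{'nest':20,'post':80,'knob_grip':98}.get(l,0)),1))
# expected pin top pixels
M,t=pose(p); th=np.radians(20); n=np.array([537,-76,28.]);
for x,y in [(32+1.5,11),(33.5,-11),(-33.5,11),(-33.5,-11),(23.5,23),(23.5,-23),(-23.5,23),(-23.5,-23)]:
    w=n+[x*np.cos(th)-y*np.sin(th),x*np.sin(th)+y*np.cos(th),0]; c=M.T@(w-t); print(np.round([c[0]/c[2]*p['fx']+p['cx'],c[1]/c[2]*p['fy']+p['cy']]))
im=p['image'][60:330,140:460,::-1]; cv2.imwrite('pics/w2c.png',cv2.resize(im,None,fx=2.2,fy=2.2,interpolation=cv2.INTER_CUBIC))
E
```

```text
[492.7255771  -92.03928842 150.08803661] [ 9.85069318e-01  1.72151135e-01 -1.45883431e-03 -5.44891989e-04]
nest pt 0.56 [277.9 150.1] [536.5 -76.8  20. ]
nest pt 0.2 [470.    2.9] [ 682.4 -171.    20. ]
knob_grip pt 0.74 [474.7   2.6] [ 652.7 -143.4   98. ]
swing_arm pt 0.73 [279.5   9.1] [636.5 -41.9   0. ]
[263. 106.]
[291. 106.]
[264. 191.]
[291. 191.]
[247. 120.]
[307. 120.]
[249. 180.]
[305. 179.]
```

View pics/w2c.png

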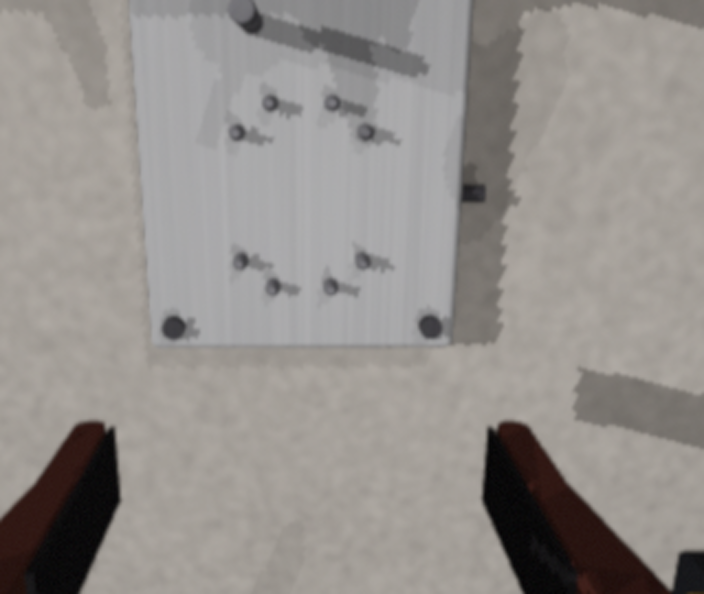

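The crop shows the eight pins clearly, from (270,102) to (331,287) in crop px. I'll fit the nest pose to them by least squares.

```bash
python3 - <<'E'
from h import *
from scipy.optimize import least_squares
p=snap('wrist')
g=cv2.cvtColor(p['image'],cv2.COLOR_RGB2GRAY).astype(float)
pts=np.array([(270,102),(332,102),(237,131),(367,131),(240,261),(362,261),(274,287),(331,287)])/2.2+[140,60]
def ref(c,r):  # darkness centroid of the pin
    r0,c0=int(round(r)),int(round(c)); w=g[r0-4:r0+5,c0-4:c0+5]; wt=np.clip(np.median(w)-12-w,0,None)
    wt=np.where(w<np.percentile(w,35),np.clip(np.percentile(w,35)-w,0,None),0); yy,xx=np.mgrid[-4:5,-4:5]
    return c0+(wt*xx).sum()/wt.sum(), r0+(wt*yy).sum()/wt.sum()
pin=np.array([(33.5,11),(33.5,-11),(23.5,23),(23.5,-23),(-23.5,23),(-23.5,-23),(-33.5,11),(-33.5,-11)])
M,t=pose(p)
def proj(v):
    x,y,th,z=v; w=np.c_[x+pin[:,0]*np.cos(th)-pin[:,1]*np.sin(th),y+pin[:,0]*np.sin(th)+pin[:,1]*np.cos(th),np.full(8,z)]
    c=(w-t)@M; return np.c_[c[:,0]/c[:,2]*p['fx']+p['cx'],c[:,1]/c[:,2]*p['fy']+p['cy']]
for name,P in [('hand',pts),('ref',np.array([ref(*a) for a in pts]))]:
    s=least_squares(lambda v:(proj(v)-P).ravel(),[537,-76,.35,26]); print(name,s.x,np.degrees(s.x[2]),'rms px',np.sqrt((s.fun**2).mean()))
    Rt=R.from_quat(p['state']['tcp_rot']).as_matrix(); print('tool frame',(Rt.T@(np.r_[s.x[:2],20]-p['state']['eef_pos'])).round(1), 'tool x ang',np.degrees(np.arctan2(Rt[1,0],Rt[0,0])))
c=cloud(p); q=c[abs(c[:,0]-537)+abs(c[:,1]+76)<20]; print('plate z',np.median(q[:,2]))
E
```

```text
hand [ 5.40360648e+02 -7.64898329e+01  3.48778993e-01  2.67859803e+01] 19.983564270276553 rms px 0.2421209060980157
tool frame [4.740e+01 1.000e-01 1.325e+02] tool x ang 19.82700365563862
ref [ 5.38047399e+02 -7.62797622e+01  3.48076681e-01  2.39665778e+01] 19.94332475444779 rms px 0.18877341074732165
tool frame [ 45.3  -0.9 132.5] tool x ang 19.82700365563862
plate z 19.647638252218883
```

Call:
arm_command(
  targets=[
    [0.0128,-0.0292,0.001,0,1],
    [0.0128,-0.0292,0.001,0,1],
    [0.0128,-0.0292,0.001,0,1],
    [0.0128,-0.0292,0.001,0,1],
    [0.0128,-0.0292,0.001,0,1],
    [0.0128,-0.0292,0.001,0,1],
    [0.0128,-0.0292,0.001,0,1],
    [0.0128,-0.0292,0.001,0,1],
    [0.0128,-0.0292,0.001,0,1],
    [0.0128,-0.0292,0.001,0,1],
    [0,0,0,5.7,1],
    [0,0,0,5.7,1],
    [0,0,0,0,1],
    [0,0,0,0,1],
  ],
)

```text
time: 5.22
eef_pos: [515.4, 226.6, 141.3]
tcp_rot: [0.997, 0.075, 0.0, -0.0]
force: [-0.2, 0.5, 0.7]
gripper_width: 1.001
gripper_force: 0.0
```

```bash
cat > mod.py <<'E'
from h import *
def module(p,z):
    Rt=R.from_quat(p['state']['tcp_rot']).as_matrix()
    for f in finder.outline_of(p,'module')[:3]:
        cs,_=cv2.findContours(f['pixels'].astype(np.uint8),cv2.RETR_EXTERNAL,cv2.CHAIN_APPROX_NONE)
        k=max(cs,key=cv2.contourArea)[:,0]; w=np.array([atz(p,c,r,z) for c,r in k]); rr=cv2.minAreaRect(w[:,:2].astype(np.float32))
        c=cloud(p,f['pixels'])
        print('outline',round(f['p'],2),np.round(rr[0],1),np.round(rr[1],1),round(rr[2],1),'z',np.median(c[:,2]).round(1),'tool',(Rt.T@(np.r_[rr[0],z]-p['state']['eef_pos'])).round(1))
        q=c[abs(c[:,2]-np.median(c[:,2]))<3]; print('  cloud',cv2.minAreaRect(q[:,:2].astype(np.float32)))
    for f in finder.pinpoint(p,'module')[:3]: print('pt',round(f['p'],2),np.round(f['centre']),atz(p,*f['centre'],0).round(1))
    print(p['state']['eef_pos'].round(1),'tool x ang',np.degrees(np.arctan2(Rt[1,0],Rt[0,0])).round(2))
E
python3 - <<'E'
from mod import *
p=snap('wrist','m1.png'); module(p,13)
E
```

```text
outline 0.82 [557.3 233.2] [58.4 36.8] 7.5 z 12.4 tool [ 42.3  -0.2 128.3]
  cloud ((556.6078491210938, 233.27125549316406), (58.190147399902344, 36.84148025512695), 7.577915668487549)
outline 0.79 [470.  233.5] [45.1 31.2] 66.6 z 9.4 tool [-43.9 -13.6 128.2]
  cloud ((466.64678955078125, 233.44647216796875), (44.67766189575195, 29.193246841430664), 66.96887969970703)
pt 0.86 [263. 252.] [465.2 231.7   0. ]
pt 0.6 [276. 153.] [557.5 233.8   0. ]
pt 0.48 [ 13. 282.] [397.2 466.1   0. ]
[515.4 226.6 141.3] tool x ang 8.63
```

View pics/m1.png

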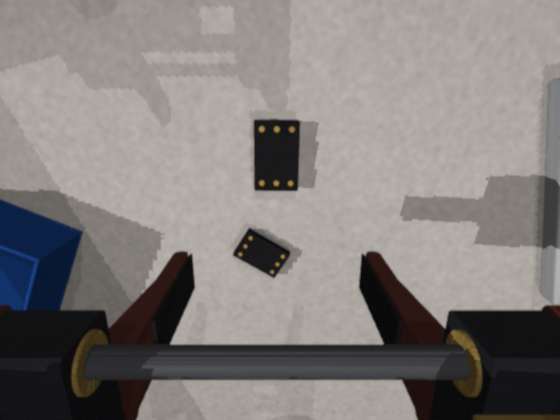

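The right module is at (277,155) px, 58.4 x 36.8 mm. The small look-alike is at (262,252). I'll descend and grasp.

Call:
arm_command(
  targets=[
    [0.021,0,0.02,1.1,1],
    [0.021,0,0.02,0,1],
    [0,0,0.022,0,1],
    [0,0,0.022,0,1],
    [0,0,0.016,0,1],
    [0,0,0.012,0,1],
    [0,0,0.01,0,1],
    [0,0,0.0055,0,1],
    [0,0,0,0,1],
    [0,0,0,0,-1],
    [0,0,0,0,-1],
    [0,0,0,0,-1],
    [0,0,0,0,-1],
    [0,0,0,0,-1],
    [0,0,0,0,-1],
    [0,0,0,0,-1],
    [0,0,0,0,-1],
  ],
)

```text
time: 6.78
eef_pos: [556.6, 232.3, 13.3]
tcp_rot: [0.998, 0.064, 0.0, -0.0]
force: [0.4, 0.2, 0.3]
gripper_width: 0.431
gripper_force: 0.5
```

Call:
arm_command(
  targets=[
    [0,0,0,0,-1],
    [0,0,0,0,-1],
    [0,0,-0.015,0,-1],
    [0,0,-0.03,0,-1],
    [0,0,-0.03,0,-1],
    [0,0,-0.015,-6.3,-1],
    [0,0,0,-6.3,-1],
    [-0.0123,0.0284,0,0,-1],
    [-0.0123,0.0284,0,0,-1],
    [-0.0123,0.0284,0,0,-1],
    [-0.0123,0.0284,0,0,-1],
    [-0.0123,0.0284,0,0,-1],
    [-0.0123,0.0284,0,0,-1],
    [-0.0123,0.0284,0,0,-1],
    [-0.0123,0.0284,0,0,-1],
    [-0.0123,0.0284,0,0,-1],
    [-0.0123,0.0284,0,0,-1],
    [0,0,0,0,-1],
    [0,0,0,0,-1],
  ],
)

```text
time: 8.37
eef_pos: [537.7, -78.1, 103.1]
tcp_rot: [0.985, 0.172, -0.0, -0.0]
force: [-0.1, 0.1, -1.2]
gripper_width: 0.418
gripper_force: 30.0
```

```bash
python3 - <<'E'
from mod import *
p=snap('wrist'); module(p,13+p['state']['eef_pos'][2]-13.3)
im=p['image'][100:300,130:430,::-1]; cv2.imwrite('pics/n1c.png',cv2.resize(im,None,fx=2.6,fy=2.6,interpolation=cv2.INTER_CUBIC))
np.save('n1.npy',p,allow_pickle=True)
E
```

```text
outline 0.9 [540.4 -77. ] [61.1 37.1] 19.8 z 102.3 tool [ 2.9 -0.1  0.3]
  cloud ((537.9481201171875, -77.7391357421875), (58.668312072753906, 37.111724853515625), 20.110729217529297)
pt 0.91 [274. 265.] [495.8 -91.    0. ]
[537.7 -78.1 103.1] tool x ang 19.78
```

View pics/n1c.png

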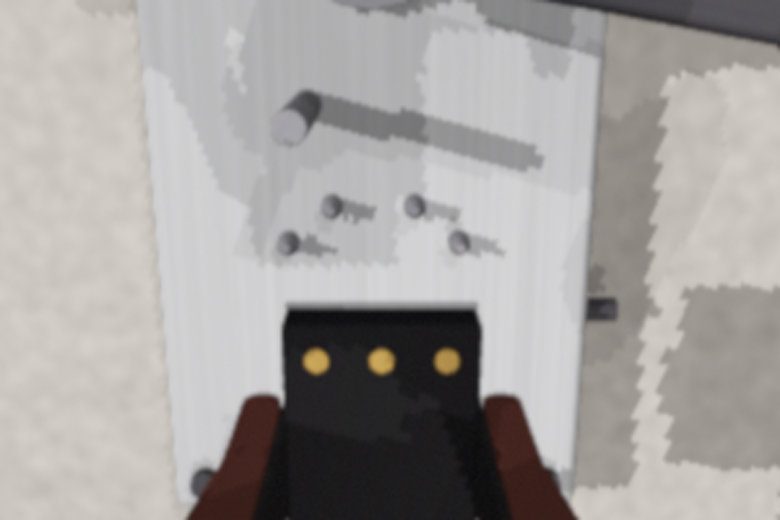

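The module is held square. The four +x pins show at crop px (332,207), (414,205), (288,243) and (459,243), with the module's front edge at row ~304. I'll compute the offset between them.

```bash
python3 - <<'E'
from mod import *
from scipy.optimize import least_squares
p=np.load('n1.npy',allow_pickle=True).item()
M,t=pose(p); Rt=R.from_quat(p['state']['tcp_rot']).as_matrix(); e=p['state']['eef_pos']
P=np.array([(332,207),(414,205),(288,243),(459,243)])/2.6+[130,100]
pin=np.array([(33.5,11),(33.5,-11),(23.5,23),(23.5,-23)]); 
for z in (26,27.5,29):
    w=np.array([atz(p,c,r,z) for c,r in P]); tl=(w-e)@Rt
    # pins in tool coords: tool y = -plate y when aligned
    f=lambda v:(np.c_[v[0]+pin[:,0]*np.cos(v[2])-pin[:,1]*np.sin(v[2]),v[1]-pin[:,0]*np.sin(v[2])-pin[:,1]*np.cos(v[2])]-tl[:,:2]).ravel()
    s=least_squares(f,[0,0,0]); print(z,'nest in tool',s.x[:2].round(2),'deg',np.degrees(s.x[2]).round(2),'res',np.abs(s.fun).max().round(2))
g=cv2.cvtColor(p['image'],cv2.COLOR_RGB2GRAY); print(g[210:228,262:285:6].T)
top=e[2]-.3
for r in (304/2.6+100,318/2.6+100): 
  for z in (top,top-13): print(round(r,1),round(z), ((atz(p,277,r,z)-e)@Rt).round(1))
for c in (283,481): print(c,((atz(p,c/2.6+130,330/2.6+100,top)-e)@Rt).round(2))
c=(cloud(p)-e)@Rt; q=c[(abs(c[:,2])<3)&(abs(c[:,1])<16)]; print('top x range',np.percentile(q[:,0],[0,.5,99,100]).round(1))
E
```

```text
26 nest in tool [ 0.55 -2.21] deg 0.32 res 0.36
27.5 nest in tool [ 0.91 -2.2 ] deg 0.32 res 0.51
29 nest in tool [ 1.27 -2.18] deg 0.32 res 0.66
[[208 208 209 208 206 194 165 139 103  53  18  17  14  17  19  22  25  26]
 [206 206 206 206 204 191 163 139 105  52  18  17  16  15  20  23  26  26]
 [210 210 210 210 208 195 167 143 108  54  20  15  14  16  18  23  23  26]
 [210 210 210 210 207 194 166 144 110  57  17  16  17  15  20  21  26  25]]
216.9 103 [33.  -0.   0.3]
216.9 90 [28.6 -0.  13.3]
222.3 103 [30.3 -0.   0.3]
222.3 90 [25.7 -0.  13.3]
283 [ 27.98 -18.02   0.3 ]
481 [28.01 17.88  0.29]
top x range [-29.  -28.   29.2  29.6]
```

Call:
arm_command(
  targets=[
    [0.001,-0.0022,0.015,-0.3,-1],
    [0,0,0.02,0,-1],
    [0,0,0.014,0,-1],
    [0,0,0.008,0,-1],
    [0,0,0,0,-1],
    [0,0,0,0,-1],
  ],
)

```text
time: 9.02
eef_pos: [538.1, -73.5, 46.1]
tcp_rot: [0.984, 0.176, -0.0, -0.0]
force: [0.8, -0.6, -0.2]
gripper_width: 0.419
gripper_force: 30.0
```

```bash
python3 - <<'E'
from mod import *
p=snap('wrist'); e=p['state']['eef_pos']; print(e, p['state']['tcp_rot'])
im=p['image'][130:270,180:380,::-1]; cv2.imwrite('pics/n2c.png',cv2.resize(im,None,fx=4,fy=4,interpolation=cv2.INTER_CUBIC))
np.save('n2.npy',p,allow_pickle=True)
M,t=pose(p); Rt=R.from_quat(p['state']['tcp_rot']).as_matrix()
# predicted pin-top crop pixels if nest sits at tool (0.3,0) exactly under the module
for x,y in [(33.5,11),(33.5,-11),(23.5,23),(23.5,-23)]:
    w=e+Rt@np.array([x+.3,-y,0]); w[2]=29; c=M.T@(w-t); print(np.round([(c[0]/c[2]*p['fx']+p['cx']-180)*4,(c[1]/c[2]*p['fy']+p['cy']-130)*4]))
E
```

```text
[538.12457193 -73.54202323  46.08001298] [ 9.84305791e-01  1.76470926e-01 -3.27032909e-04 -1.24680236e-04]
[303. 300.]
[474. 300.]
[212. 373.]
[565. 373.]
```

View pics/n2c.png

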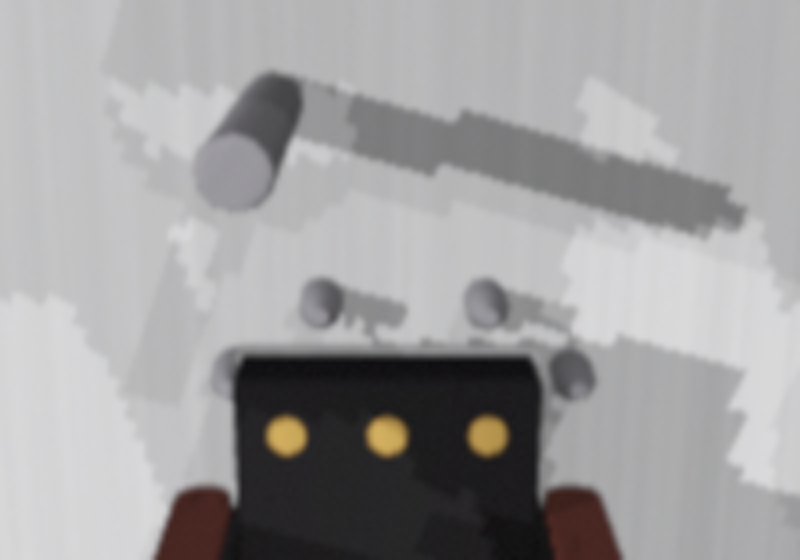

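In this view the pins sit at crop px (323,303), (490,303) and (575,378). Predicted for a centred module: (303,300), (474,300) and (565,373). That puts the nest about 2 mm along tool +y and -0.5 mm in x, so I'll correct and let it settle.

Call:
arm_command(
  targets=[
    [-0.0005,0.002,0,0,-1],
    [0,0,0,0,-1],
    [0,0,0,0,-1],
    [0,0,0,0,-1],
  ],
)

```text
time: 9.4
eef_pos: [538.7, -76.5, 46.7]
tcp_rot: [0.984, 0.176, 0.0, 0.0]
force: [0.0, -0.7, -0.1]
gripper_width: 0.415
gripper_force: 30.0
```

```bash
cat > chk.py <<'E'
from mod import *
p=snap('wrist'); e=p['state']['eef_pos']; print(e, p['state']['tcp_rot'])
M,t=pose(p); Rt=R.from_quat(p['state']['tcp_rot']).as_matrix()
im=p['image'][130:270,180:380,::-1]; cv2.imwrite('pics/n3c.png',cv2.resize(im,None,fx=4,fy=4,interpolation=cv2.INTER_CUBIC))
# render synthetic pins (cone+cylinder silhouettes) vs. old image shift by template matching
o=np.load('n2.npy',allow_pickle=True).item()
a=cv2.cvtColor(o['image'],cv2.COLOR_RGB2GRAY); b=cv2.cvtColor(p['image'],cv2.COLOR_RGB2GRAY)
for c,r in [(180+323/4,130+303/4),(180+490/4,130+303/4)]:
    c,r=int(c),int(r); T=a[r-7:r+8,c-8:c+9]; S=b[r-16:r+17,c-20:c+21]
    m=cv2.matchTemplate(cv2.resize(S,None,fx=4,fy=4,interpolation=3),cv2.resize(T,None,fx=4,fy=4,interpolation=3),cv2.TM_CCOEFF_NORMED); _,v,_,l=cv2.minMaxLoc(m); print('shift crop px',l[0]-48,l[1]-36,round(v,2))
E
python3 chk.py
```

```text
[538.68550556 -76.51630695  46.70617795] [9.84431853e-01 1.75766034e-01 4.53133073e-04 1.53263093e-04]
shift crop px -24 -4 0.99
shift crop px -24 -4 0.98
```

View pics/n3c.png

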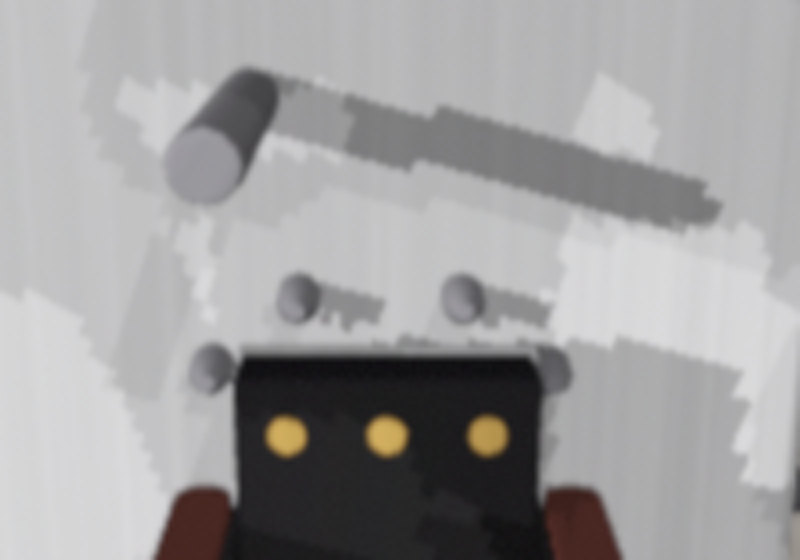

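Pin midpoints are now ~-5 px against the module centre, about -0.6 mm, and x agrees. I'll apply a small shift, settle, and lower it.

Call:
arm_command(
  targets=[
    [0,-0.0006,0,0,-1],
    [0,0,0,0,-1],
    [0,0,0.003,0,-1],
    [0,0,0.003,0,-1],
    [0,0,0.002,0,-1],
    [0,0,0.002,0,-1],
    [0,0,0.0015,0,-1],
    [0,0,0.001,0,-1],
    [0,0,0,0,-1],
    [0,0,0,0,-1],
  ],
)

```text
time: 10.28
eef_pos: [538.1, -75.8, 33.6]
tcp_rot: [0.984, 0.176, -0.0, -0.0]
force: [-0.4, 1.0, -0.9]
gripper_width: 0.417
gripper_force: 30.0
```

Call:
arm_command(
  targets=[
    [0,0,0,0,0.3],
    [0,0,0,0,0.3],
    [0,0,0,0,0.3],
    [0,0,0,0,0.3],
    [0,0,-0.01,0,0.3],
    [0,0,-0.015,0,0.3],
    [0,0,-0.02,0,0.3],
    [0,0,-0.03,0,0.3],
    [0,0,0,0,0.3],
    [0,0,0,0,0.3],
  ],
)

```text
time: 11.12
eef_pos: [539.5, -76.0, 110.9]
tcp_rot: [0.984, 0.176, 0.002, 0.001]
force: [0.0, 0.5, -0.0]
gripper_width: 0.653
gripper_force: 0.0
```

```bash
python3 - <<'E'
from mod import *
p=snap('wrist','s1.png'); module(p,33)
c=cloud(p); q=c[(abs(c[:,0]-538)<22)&(abs(c[:,1]+76)<14)]; 
A=np.c_[q[:,:2]-q[:,:2].mean(0),np.ones(len(q))]; print('top plane',np.linalg.lstsq(A,q[:,2],rcond=None)[0])
E
```

```text
outline 0.71 [540.  -74.7] [59.7 36.8] 20.3 z 32.5 tool [ 0.6 -1.2 77.9]
  cloud ((538.4959716796875, -75.25541687011719), (58.27562713623047, 37.012908935546875), 20.34912109375)
outline 0.63 [ 666.2 -184.3] [54.6 70.5] 30.7 z 111.2 tool [ 81.1 145.3  78.5]
  cloud ((652.3594360351562, -142.37985229492188), (36.3297233581543, 35.72386932373047), 32.670413970947266)
outline 0.36 [ 653.1 -118.3] [ 54.2 207.5] 13.2 z 74.8 tool [91.6 78.8 78.4]
  cloud ((643.0681762695312, -82.20767211914062), (36.98258972167969, 123.12242126464844), 10.05889892578125)
pt 0.6 [274. 219.] [533.1 -75.6   0. ]
[539.5 -76.  110.9] tool x ang 20.26
top plane [ 0.92256316  1.25135845 41.8311279 ]
```

The module is seated flat, with its top at 32.5 mm. Next I go behind the bar with the fingers shut to push it round.

Call:
arm_command(
  targets=[
    [0,0,-0.025,0,-1],
    [0,0,-0.025,0,-1],
    [0.0262,0.0133,0,0,-1],
    [0.0262,0.0133,0,0,-1],
    [0.0262,0.0133,0,0,-1],
    [0.0262,0.0133,0,0,-1],
    [0.0262,0.0133,0,0,-1],
    [0,0,0,0,-1],
    [0,0,0,0,-1],
    [0,0,0.02,0,-1],
    [0,0,0.02,0,-1],
    [0,0,0.02,0,-1],
    [0,0,0.02,0,-1],
    [0,0,0.013,0,-1],
    [0,0,0,0,-1],
    [0,0,0,0,-1],
  ],
)

```text
time: 12.6
eef_pos: [682.8, -92.6, 64.9]
tcp_rot: [0.984, 0.176, -0.001, -0.0]
force: [-0.7, 0.2, 0.4]
gripper_width: 0.003
gripper_force: 0.0
```

```bash
python3 - <<'E'
from h import *
s=monitor.observe(); print(s['eef_pos'],s['force'],s['gripper_width'])
Rt=R.from_quat(s['tcp_rot']).as_matrix(); post=np.array([637.5,-39.6]); prev=s['eef_pos'][:2]
for i,ph in enumerate(np.linspace(-81.7,-157,20)):
    d=26+4*np.sin(np.pi*i/19); u=np.array([np.cos(np.radians(ph)),np.sin(np.radians(ph))]); n=np.array([-u[1],u[0]])
    w=post+60*u+d*n; dl=Rt[:2,:2].T@(w-prev); prev=w; print(round(ph),w.round(1),(dl/1000).round(4))
E
```

```text
[682.79161813 -92.62563897  64.92957394] [-0.66067808  0.15127783  0.39349939] 0.003250896966887718
-82 [671.9 -95.2] [-0.0111 -0.0013]
-86 [668.6 -97.4] [-0.0038  0.0009]
-90 [665.2 -99.4] [-0.0039  0.0007]
-94 [ 661.6 -101.2] [-0.004   0.0005]
-98 [ 657.8 -102.8] [-0.0041  0.0002]
-102 [ 653.9 -104.2] [-0.0042 -0.0001]
-105 [ 649.8 -105.3] [-0.0042 -0.0004]
-109 [ 645.5 -106.1] [-0.0043 -0.0007]
-113 [ 641.1 -106.5] [-0.0043 -0.0011]
-117 [ 636.5 -106.7] [-0.0043 -0.0014]
-121 [ 631.9 -106.4] [-0.0043 -0.0018]
-125 [ 627.2 -105.8] [-0.0042 -0.0022]
-129 [ 622.5 -104.8] [-0.0041 -0.0026]
-133 [ 617.8 -103.4] [-0.0039 -0.0029]
-137 [ 613.2 -101.6] [-0.0037 -0.0033]
-141 [608.6 -99.4] [-0.0035 -0.0036]
-145 [604.2 -96.8] [-0.0032 -0.0039]
-149 [600.1 -93.9] [-0.0029 -0.0042]
-153 [596.1 -90.6] [-0.0026 -0.0045]
-157 [592.4 -87. ] [-0.0022 -0.0046]
```

Call:
arm_command(
  targets=[
    [-0.0055,-0.0006,0,0,-1],
    [-0.0055,-0.0006,0,0,-1],
    [-0.0038,0.0009,0,0,-1],
    [-0.0039,0.0007,0,0,-1],
    [-0.004,0.0005,0,0,-1],
    [-0.0041,0.0002,0,0,-1],
    [-0.0042,-0.0001,0,0,-1],
    [-0.0042,-0.0004,0,0,-1],
    [-0.0043,-0.0007,0,0,-1],
    [-0.0043,-0.0011,0,0,-1],
    [-0.0043,-0.0014,0,0,-1],
    [-0.0043,-0.0018,0,0,-1],
    [-0.0042,-0.0022,0,0,-1],
    [-0.0041,-0.0026,0,0,-1],
    [-0.0039,-0.0029,0,0,-1],
    [-0.0037,-0.0033,0,0,-1],
    [-0.0035,-0.0036,0,0,-1],
    [0,0,0,0,-1],
    [0,0,0,0,-1],
  ],
)

```text
time: 14.18
eef_pos: [609.0, -99.6, 65.4]
tcp_rot: [0.984, 0.176, -0.001, -0.0]
force: [-0.7, 1.2, -0.1]
gripper_width: 0.005
gripper_force: 0.0
```

```bash
cat > arm.py <<'E'
from h import *
import sys
s=monitor.observe(); print(s['eef_pos'].round(1),s['force'].round(1))
p=snap('top')
for f in finder.pinpoint(p,'knob_grip')[:1]:
    k=atz(p,*f['centre'],98); print('top knob',f['p'],k.round(1))
c=cloud(p); q=c[(c[:,2]>104)&(c[:,2]<118)&(np.hypot(c[:,0]-637,c[:,1]+40)<140)]; print('knob top pts',len(q),np.median(q,axis=0) if len(q) else '')
E
python3 arm.py
```

```text
[609.  -99.6  65.4] [-0.7  1.2 -0.1]
knob top pts 0
```

Call:
arm_command(
  targets=[
    [-0.0032,-0.0039,0,0,-1],
    [-0.0029,-0.0042,0,0,-1],
    [-0.0026,-0.0045,0,0,-1],
    [-0.0011,-0.0023,0,0,-1],
    [-0.0011,-0.0023,0,0,-1],
    [0,-0.001,0,0,-1],
    [0,-0.001,0,0,-1],
    [0,0,0,0,-1],
    [0,0,0,0,-1],
  ],
)

```text
time: 15.03
eef_pos: [593.0, -85.4, 65.5]
tcp_rot: [0.984, 0.176, -0.0, -0.0]
force: [-0.2, -0.4, -0.1]
gripper_width: 0.005
gripper_force: 0.0
```

Call:
arm_command(
  targets=[
    [0,-0.001,0,0,-1],
    [0,-0.001,0,0,-1],
    [0,-0.001,0,0,-1],
    [0,0,0,0,-1],
    [0,0,0,0,-1],
  ],
)

```text
time: 15.45
eef_pos: [592.2, -82.6, 65.6]
tcp_rot: [0.984, 0.176, -0.0, -0.0]
force: [-0.1, -0.3, 0.4]
gripper_width: 0.001
gripper_force: 0.2
```

Call:
arm_command(
  targets=[
    [0,-0.001,0,0,-1],
    [0,-0.001,0,0,-1],
    [0,-0.001,0,0,-1],
    [0,0,0,0,-1],
  ],
)

```text
time: 15.78
eef_pos: [590.9, -80.0, 65.6]
tcp_rot: [0.984, 0.176, -0.0, 0.0]
force: [-1.4, -2.8, -0.3]
gripper_width: 0.007
gripper_force: 1.4
```

```bash
python3 - <<'E'
from h import *
p=snap('wrist','a1.png'); print(p['state']['eef_pos'],p['state']['force'])
for l,z in [('knob_grip',98),('post',80)]:
    for f in finder.pinpoint(p,l)[:1]: print(l,f['p'],f['centre'],atz(p,*f['centre'],z))
p=snap('scene')
for l,z in [('knob_grip',98),('post',80)]:
    for f in finder.pinpoint(p,l)[:1]: print(l,f['p'],f['centre'],atz(p,*f['centre'],z))
E
```

```text
[590.94520697 -80.01356101  65.62993928] [-1.43576881 -2.8328487  -0.29658973]
post 0.78 [221.2, 177.9] [634.36442128 -39.73680852  80.        ]
```

View pics/a1.png

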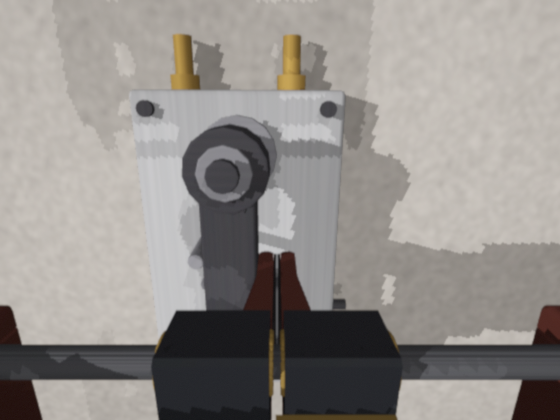

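The bar now runs along the plate, from the post at (222,177) px downward, with the fingers against its right side. I'll press a bit more to confirm the stop.

Call:
arm_command(
  targets=[
    [0,-0.001,0,0,-1],
    [0,-0.001,0,0,-1],
    [0,0,0,0,-1],
    [0,0,0,0,-1],
  ],
)

```text
time: 16.42
eef_pos: [591.2, -79.8, 65.7]
tcp_rot: [0.984, 0.176, 0.001, 0.001]
force: [0.4, -12.3, -2.5]
gripper_width: 0.009
gripper_force: 5.7
```

The stop is confirmed: force rose to 12 N with no motion. I'll back off, rise above the knob and wind the wrist back while the fingers open.

Call:
arm_command(
  targets=[
    [0,0.008,0,0,-1],
    [0,0.009,0,0,-1],
    [0,0,-0.03,0,-1],
    [0,0,-0.035,0,-1],
    [0,0,-0.035,0,-1],
    [0,0,-0.02,0,1],
    [-0.0238,-0.0186,0,0,1],
    [-0.0238,-0.0186,0,0,1],
    [0,0,0,0,1],
    [0,0,0,0,1],
    [0,0,0,0,1],
  ],
)

```text
time: 17.33
eef_pos: [540.0, -75.8, 186.2]
tcp_rot: [0.984, 0.176, 0.001, 0.0]
force: [0.0, -0.9, -0.2]
gripper_width: 0.421
gripper_force: 0.0
```

```bash
cat > knob.py <<'E'
from h import *
p=snap('wrist','k1.png'); s=p['state']; e=s['eef_pos']; print(e,s['joint_pos'].round(3))
Rt=R.from_quat(s['tcp_rot']).as_matrix(); print('a',np.degrees(np.arctan2(Rt[1,0],Rt[0,0])))
for l,z in [('knob_grip',98),('post',80)]:
    for f in finder.pinpoint(p,l)[:1]: w=atz(p,*f['centre'],z); print(l,f['p'],w.round(1),'tool',((w-e)@Rt).round(1))
c=cloud(p); q=c[(abs(c[:,2]-112)<3)&(np.hypot(c[:,0]-539,c[:,1]+76)<40)]
ce,r=cv2.minEnclosingCircle(q[:,:2].astype(np.float32)); w=np.r_[ce,112]; print('top disc',len(q),np.round(ce,1),round(r,1),'z',np.median(q[:,2]).round(1),'tool',((w-e)@Rt).round(1))
q=c[(abs(c[:,2]-72)<4)&(np.hypot(c[:,0]-590,c[:,1]+58)<40)]
if len(q)>50: print('bar',cv2.minAreaRect(q[:,:2].astype(np.float32)))
E
python3 knob.py
```

```text
[539.98321021 -75.80022465 186.1859491 ] [-0.161  0.369  1.845  0.     0.926  1.056]
a 20.261512360658237
knob_grip 0.95 [534.7 -76.5  98. ] tool [-5.4 -1.2 88.2]
top disc 1858 [537.4 -75.4] 18.3 z 111.8 tool [-2.4 -1.3 74.2]
bar ((588.2320556640625, -53.368770599365234), (79.52899932861328, 33.21636962890625), 18.84849739074707)
```

Call:
arm_command(
  targets=[
    [-0.002,-0.001,0,-7,1],
    [0,0,0,-7,1],
    [0,0,0,-7,1],
    [0,0,0,-7,1],
    [0,0,0,-7,1],
    [0,0,0,-7,1],
    [0,0,0,-7,1],
    [0,0,0,-7,1],
    [0,0,0,-7,1],
    [0,0,0,-7,1],
    [0,0,0,-7,1],
    [0,0,0,-7,1],
    [0,0,0,-7,1],
    [0,0,0,-7,1],
    [0,0,0,-7,1],
    [0,0,0,-7,1],
    [0,0,0,-7,1],
    [0,0,0,-7,1],
    [0,0,0,-7,1],
    [0,0,0,-7,1],
  ],
)

```text
time: 19.15
eef_pos: [537.4, -75.6, 185.4]
tcp_rot: [0.169, 0.986, 0.0, 0.0]
force: [-0.4, 0.1, -0.3]
gripper_width: 0.998
gripper_force: 0.0
```

Call:
arm_command(
  targets=[
    [0,0,0,-7,1],
    [0,0,0,-7,1],
    [0,0,0,-7,1],
    [0,0,0,-7,1],
    [0,0,0,-7,1],
    [0,0,0,-7,1],
    [0,0,0,-7,1],
    [0,0,0,0,1],
    [0,0,0,0,1],
  ],
)

```text
time: 19.9
eef_pos: [537.1, -75.5, 185.4]
tcp_rot: [-0.251, 0.968, 0.0, -0.0]
force: [-0.4, 0.1, 0.1]
gripper_width: 1.001
gripper_force: 0.0
```

```bash
python3 knob.py
```

```text
[537.09851979 -75.51315076 185.43178553] [-0.162  0.367  1.851  0.     0.924 -2.239]
a -150.9594258400913
knob_grip 0.88 [538.9 -77.5  98. ] tool [-0.7 -2.6 87.4]
post 0.71 [634.3 -40.1  80. ] tool [-102.1  -16.2  105.4]
top disc 1883 [536. -76.] 18.2 z 111.7 tool [ 1.2  0.1 73.4]
bar ((595.0947875976562, -52.14828872680664), (66.12615203857422, 31.98155403137207), 17.995227813720703)
```

The two opposite views agree on the knob axis at (536.7,-75.7), and the TCP is on it within 0.5 mm. I'll descend and grip.

Call:
arm_command(
  targets=[
    [0,0,0.02,0,1],
    [0,0,0.025,0,1],
    [0,0,0.02,0,1],
    [0,0,0.015,0,1],
    [0,0,0.01,0,1],
    [0,0,0.003,0,1],
    [0,0,0,0,1],
    [0,0,0,0,-1],
    [0,0,0,0,-1],
    [0,0,0,0,-1],
    [0,0,0,0,-1],
    [0,0,0,0,-1],
    [0,0,0,0,-1],
    [0,0,0,0,-1],
    [0,0,0,0,-1],
    [0,0,0,0,-1],
    [0,0,0,0,-1],
  ],
)

```text
time: 21.47
eef_pos: [537.0, -75.9, 92.8]
tcp_rot: [-0.253, 0.968, -0.0, 0.0]
force: [1.3, -4.7, -0.2]
gripper_width: 0.406
gripper_force: 30.0
```

```bash
cat > st.py <<'E'
from h import *
s=monitor.observe(); Rt=R.from_quat(s['tcp_rot']).as_matrix(); th=np.radians(20); f=s['force']
print(round(s['time'],2),s['eef_pos'].round(2),'a',np.degrees(np.arctan2(Rt[1,0],Rt[0,0])).round(2),'F plate',(f[0]*np.cos(th)+f[1]*np.sin(th)).round(2),(-f[0]*np.sin(th)+f[1]*np.cos(th)).round(2),f[2].round(2),'M',s['moment'].round(3),'j6',s['joint_pos'][5].round(3),'t6',s['joint_torque'][5].round(3),'grip',round(s['gripper_force'],1),round(s['gripper_width'],3))
E
python3 st.py
```

```text
21.47 [536.97 -75.86  92.83] a -150.73 F plate -0.42 -4.87 -0.19 M [-0.579 -0.216  0.036] j6 -2.243 t6 0.019 grip 30.0 0.406
```

The arm is pressed against its stop with about 5 N. I'll begin turning clockwise, which is positive roll.

Call:
arm_command(
  targets=[
    [0,0,0,5,-1],
    [0,0,0,5,-1],
    [0,0,0,5,-1],
    [0,0,0,5,-1],
  ],
)

```text
time: 21.8
eef_pos: [536.9, -75.7, 92.8]
tcp_rot: [-0.079, 0.997, -0.0, 0.0]
force: [0.7, -2.7, 0.9]
gripper_width: 0.405
gripper_force: 30.0
```

```bash
python3 st.py
```

```text
21.8 [536.93 -75.73  92.82] a -170.96 F plate -0.27 -2.82 0.94 M [-0.381 -0.23   0.248] j6 -1.89 t6 -1.191 grip 30.0 0.405
```

Call:
arm_command(
  targets=[
    [0,0,0,5,-1],
    [0,0,0,5,-1],
    [0,0,0,5,-1],
    [0,0,0,5,-1],
    [0,0,0,5,-1],
  ],
)

```text
time: 22.22
eef_pos: [537.0, -75.5, 92.8]
tcp_rot: [0.139, 0.99, -0.0, 0.0]
force: [0.7, -2.2, 1.1]
gripper_width: 0.404
gripper_force: 30.0
```

```bash
python3 st.py
```

```text
22.22 [536.95 -75.53  92.84] a 164.03 F plate -0.06 -2.32 1.14 M [-0.087 -0.294  0.121] j6 -1.454 t6 -1.189 grip 30.0 0.404
```

Call:
arm_command(
  targets=[
    [0,0,0,5,-1],
    [0,0,0,5,-1],
  ],
)

```text
time: 22.38
eef_pos: [537.0, -75.4, 92.8]
tcp_rot: [0.225, 0.974, 0.0, 0.0]
force: [2.0, -1.3, 1.2]
gripper_width: 0.402
gripper_force: 30.0
```

```bash
python3 st.py
```

```text
22.38 [537.01 -75.44  92.83] a 154.03 F plate 1.44 -1.88 1.19 M [-0.031 -0.335  0.17 ] j6 -1.279 t6 -1.188 grip 30.0 0.402
```

Call:
arm_command(
  targets=[
    [0,0,0,5,-1],
    [0,0,0,5,-1],
  ],
)

```text
time: 22.55
eef_pos: [537.1, -75.4, 92.8]
tcp_rot: [0.309, 0.951, 0.0, 0.0]
force: [1.6, -0.5, 0.5]
gripper_width: 0.403
gripper_force: 30.0
```

```bash
python3 st.py
```

```text
22.55 [537.07 -75.37  92.83] a 144.03 F plate 1.32 -1.01 0.48 M [-0.054 -0.365  0.163] j6 -1.105 t6 -1.188 grip 30.0 0.403
```

Call:
arm_command(
  targets=[
    [0,0,0,5,-1],
    [0,0,0,5,-1],
  ],
)

```text
time: 22.72
eef_pos: [537.1, -75.3, 92.8]
tcp_rot: [0.39, 0.921, 0.0, 0.0]
force: [1.6, -0.8, 0.5]
gripper_width: 0.404
gripper_force: 30.0
```

```bash
python3 st.py
```

```text
22.72 [537.13 -75.31  92.81] a 134.03 F plate 1.18 -1.31 0.53 M [-0.012 -0.382  0.205] j6 -0.93 t6 -1.187 grip 30.0 0.404
```

Call:
arm_command(
  targets=[
    [0,0,0,5,-1],
    [0,0,0,5,-1],
  ],
)

```text
time: 22.88
eef_pos: [537.2, -75.3, 92.8]
tcp_rot: [0.469, 0.883, 0.0, 0.001]
force: [1.8, 0.1, -0.8]
gripper_width: 0.406
gripper_force: 30.0
```

```bash
python3 st.py
```

```text
22.88 [537.21 -75.28  92.82] a 124.03 F plate 1.77 -0.54 -0.8 M [ 0.001 -0.513  0.171] j6 -0.755 t6 -1.187 grip 30.0 0.406
```

Call:
arm_command(
  targets=[
    [0,0,0,5,-1],
    [0,0,0,5,-1],
  ],
)

```text
time: 23.05
eef_pos: [537.3, -75.2, 92.8]
tcp_rot: [0.544, 0.839, 0.0, 0.001]
force: [1.8, 0.9, -0.4]
gripper_width: 0.404
gripper_force: 30.0
```

```bash
python3 st.py
```

```text
23.05 [537.32 -75.23  92.84] a 114.03 F plate 2.03 0.19 -0.43 M [ 0.022 -0.518  0.166] j6 -0.581 t6 -1.187 grip 30.0 0.404
```

Call:
arm_command(
  targets=[
    [0.0005,0,0,4,-1],
    [0,0,0,5,-1],
  ],
)

```text
time: 23.22
eef_pos: [537.4, -75.2, 92.9]
tcp_rot: [0.608, 0.794, 0.0, 0.001]
force: [2.6, -2.1, -1.0]
gripper_width: 0.405
gripper_force: 30.0
```

```bash
python3 st.py
```

```text
23.22 [537.37 -75.16  92.86] a 105.1 F plate 1.73 -2.86 -1.04 M [-0.429 -0.618  0.189] j6 -0.424 t6 -1.371 grip 30.0 0.405
```

Call:
arm_command(
  targets=[
    [0,0,0,4,-1],
    [0,0,0,4,-1],
  ],
)

```text
time: 23.38
eef_pos: [537.5, -75.2, 92.9]
tcp_rot: [0.662, 0.749, 0.001, 0.001]
force: [2.2, -2.6, -0.8]
gripper_width: 0.405
gripper_force: 30.0
```

```bash
python3 st.py
```

```text
23.38 [537.46 -75.15  92.87] a 97.09 F plate 1.14 -3.17 -0.76 M [-0.408 -0.611  0.208] j6 -0.284 t6 -0.872 grip 30.0 0.405
```

Call:
arm_command(
  targets=[
    [0,0,0,4,-1],
    [0,0,0,4,-1],
  ],
)

```text
time: 23.55
eef_pos: [537.5, -75.1, 92.9]
tcp_rot: [0.713, 0.701, 0.001, 0.001]
force: [3.1, -1.9, -0.9]
gripper_width: 0.404
gripper_force: 30.0
```

```bash
python3 st.py
```

```text
23.55 [537.54 -75.15  92.91] a 89.09 F plate 2.29 -2.88 -0.94 M [-0.334 -0.668  0.25 ] j6 -0.145 t6 -0.882 grip 30.0 0.404
```

Call:
arm_command(
  targets=[
    [0,0,0,4,-1],
    [0,0,0,4,-1],
  ],
)

```text
time: 23.72
eef_pos: [537.6, -75.2, 93.0]
tcp_rot: [0.76, 0.65, 0.001, 0.001]
force: [3.4, -2.4, -0.1]
gripper_width: 0.403
gripper_force: 30.0
```

```bash
python3 st.py
```

```text
23.72 [537.65 -75.17  92.97] a 81.09 F plate 2.36 -3.44 -0.14 M [-0.349 -0.632  0.235] j6 -0.005 t6 -0.858 grip 30.0 0.403
```

Call:
arm_command(
  targets=[
    [0,0,0,4,-1],
    [0,0,0,4,-1],
  ],
)

```text
time: 23.88
eef_pos: [537.7, -75.2, 93.0]
tcp_rot: [0.803, 0.596, 0.001, 0.001]
force: [3.7, -1.0, -1.0]
gripper_width: 0.403
gripper_force: 30.0
```

```bash
python3 st.py
```

```text
23.88 [537.72 -75.2   92.98] a 73.1 F plate 3.16 -2.17 -1.04 M [-0.365 -0.663  0.291] j6 0.134 t6 -0.837 grip 30.0 0.403
```

Call:
arm_command(
  targets=[
    [0,0,0,4,-1],
    [0,0,0,4,-1],
  ],
)

```text
time: 24.05
eef_pos: [537.8, -75.2, 93.1]
tcp_rot: [0.843, 0.538, 0.001, 0.001]
force: [2.8, -1.5, -0.4]
gripper_width: 0.4
gripper_force: 30.0
```

```bash
python3 st.py
```

```text
24.05 [537.84 -75.24  93.05] a 65.11 F plate 2.16 -2.36 -0.42 M [-0.44  -0.641  0.283] j6 0.274 t6 -0.816 grip 30.0 0.4
```

Call:
arm_command(
  targets=[
    [0,0,0,4,-1],
  ],
)

```text
time: 24.13
eef_pos: [537.8, -75.2, 93.0]
tcp_rot: [0.861, 0.508, 0.001, 0.001]
force: [4.0, -2.5, -0.9]
gripper_width: 0.405
gripper_force: 30.0
```

```bash
python3 st.py
```

```text
24.13 [537.83 -75.23  93.02] a 61.11 F plate 2.92 -3.74 -0.86 M [-0.507 -0.678  0.257] j6 0.344 t6 -0.807 grip 30.0 0.405
```

Call:
arm_command(
  targets=[
    [0,0,0,4,-1],
  ],
)

```text
time: 24.22
eef_pos: [537.9, -75.3, 93.1]
tcp_rot: [0.878, 0.478, 0.001, 0.001]
force: [3.2, -2.5, -1.2]
gripper_width: 0.407
gripper_force: 30.0
```

```bash
python3 st.py
```

```text
24.22 [537.91 -75.27  93.08] a 57.11 F plate 2.16 -3.45 -1.23 M [-0.47  -0.677  0.337] j6 0.414 t6 -0.8 grip 30.0 0.407
```

Call:
arm_command(
  targets=[
    [0,0,0,4,-1],
  ],
)

```text
time: 24.3
eef_pos: [537.9, -75.3, 93.1]
tcp_rot: [0.895, 0.447, 0.001, 0.001]
force: [3.7, -2.1, -1.4]
gripper_width: 0.402
gripper_force: 30.0
```

```bash
python3 st.py
```

```text
24.3 [537.93 -75.29  93.07] a 53.11 F plate 2.81 -3.24 -1.4 M [-0.524 -0.725  0.204] j6 0.483 t6 -0.9 grip 30.0 0.402
```

Call:
arm_command(
  targets=[
    [0,0,0,4,-1],
  ],
)

```text
time: 24.38
eef_pos: [537.9, -75.3, 93.1]
tcp_rot: [0.91, 0.415, 0.001, 0.001]
force: [3.5, -2.8, -1.1]
gripper_width: 0.405
gripper_force: 30.0
```

```bash
python3 st.py
```

```text
24.38 [537.95 -75.28  93.07] a 49.08 F plate 2.31 -3.78 -1.12 M [-0.59  -0.659 -0.047] j6 0.554 t6 -1.146 grip 30.0 0.405
```

Call:
arm_command(
  targets=[
    [0,0,0,4,-1],
  ],
)

```text
time: 24.47
eef_pos: [538.0, -75.3, 93.1]
tcp_rot: [0.924, 0.383, 0.001, 0.001]
force: [3.6, -3.0, -2.4]
gripper_width: 0.406
gripper_force: 30.0
```

```bash
python3 st.py
```

```text
24.47 [537.97 -75.31  93.08] a 45.05 F plate 2.36 -4.1 -2.42 M [-0.504 -0.687 -0.1  ] j6 0.624 t6 -1.23 grip 30.0 0.406
```

The click went over: Mz fell from 0.34 through zero to -0.1 near a≈50°. I'll ease on a few degrees toward the detent valley, well short of the next crest at a≈20°.

Call:
arm_command(
  targets=[
    [0,0,0,4,-1],
    [0,0,0,2,-1],
    [0,0,0,0,-1],
    [0,0,0,0,-1],
  ],
)

```text
time: 24.8
eef_pos: [538.0, -75.4, 93.0]
tcp_rot: [0.942, 0.336, 0.001, 0.001]
force: [4.0, -2.9, -2.3]
gripper_width: 0.403
gripper_force: 30.0
```

```bash
python3 st.py
```

```text
24.8 [537.98 -75.38  93.02] a 39.32 F plate 2.72 -4.11 -2.34 M [-0.661 -0.741  0.149] j6 0.724 t6 0.307 grip 30.0 0.403
```

Call:
arm_command(
  targets=[
    [0,0,0,0,1],
    [0,0,0,0,1],
    [0,0,0,0,1],
    [0,0,0,0,1],
    [0,0,0,0,1],
    [0,0,0,0,1],
    [0,0,0,0,1],
    [0,0,-0.01,0,1],
    [0,0,-0.02,0,1],
    [0,0,-0.03,0,1],
    [0,0,-0.03,0,1],
    [0,0,-0.03,0,1],
    [-0.03,0,0,0,1],
    [-0.03,0,0,0,1],
    [0,0,0,0,1],
    [0,0,0,0,1],
  ],
)

```text
time: 26.13
eef_pos: [489.3, -113.5, 213.6]
tcp_rot: [0.942, 0.335, 0.0, 0.0]
force: [1.0, 0.5, 0.2]
gripper_width: 1.003
gripper_force: 0.0
```

```bash
python3 knob.py; python3 -c "
from mod import *
p=snap('wrist','f1.png'); module(p,33)"
```

```text
[ 489.31883594 -113.48474428  213.64293547] [-0.252  0.27   1.915  0.     0.956  0.636]
a 39.149829920870964
knob_grip 0.96 [534.3 -74.5  98. ] tool [ 59.4  -1.9 115.7]
top disc 1887 [537.1 -75.4] 18.1 z 111.8 tool [ 61.    0.6 101.7]
bar ((588.7551879882812, -53.387168884277344), (78.67620849609375, 33.59076690673828), 18.541032791137695)
outline 0.59 [548.6 -54.1] [22.3  4.7] 19.5 z 32.5 tool [ 81.7  -8.8 180.1]
  cloud ((537.6656494140625, -74.71432495117188), (56.324153900146484, 36.63629913330078), 18.931949615478516)
outline 0.29 [579.6 -61.3] [151.6  46.8] 21.9 z 72.5 tool [101.1  16.4 180.2]
  cloud ((594.29931640625, -56.863014221191406), (97.34768676757812, 36.006004333496094), 22.227279663085938)
[ 490.8 -112.7  213.1] tool x ang 39.27
```

View pics/f1.png

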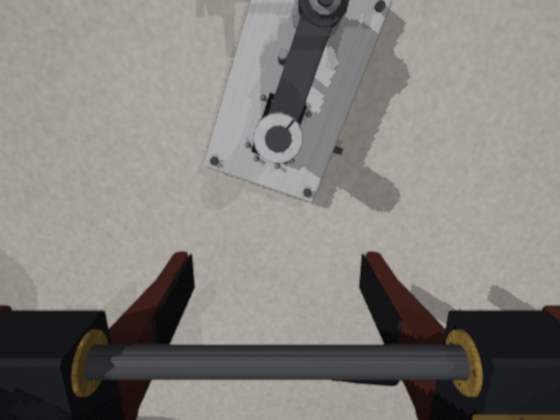

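The knob is at (278,138) px over the module between its pins, and the bar touches the stop at (284,58). The knob position is unchanged from when the arm was on its stop. Handing in.

```bash
python3 -c "
from bench import env
print(env.job_done())"
```

```text
the job is handed in; nothing more can be done
None
```

The job is handed in at about 26 s: module flat in the nest, clamp arm on its stop, knob turned through one click (read from the torque dropping through zero once) and released; I moved nothing else on the bench.

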